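# Clear and close the board test fixture

### The arm

A 6-joint arm with a two-finger parallel gripper is mounted at the origin on the work surface. World frame = base frame: x ahead of the robot, y to its left, z up, the work surface at z = 0. Lengths are in mm, angles in rad, forces in N, time in s.
With the tool pointing down it reaches from about 400 to 825 mm from the base axis. Payload 7 kg.
Tool frame: the origin (TCP) lies at the very end of the fingers, on their centre line; the grasp point (between the pads) lies 19 mm behind it; z points along the fingers, y is the direction in which the jaws open and shut (so a half turn about z gives the same grasp; the last joint's range is limited). The gripper opens to 88 mm and grips with 3 to 60 N. Pads are 19 mm wide; open, the fingers measure 130 mm over their backs; the gripper's body (78 mm by 193 mm) begins 47 mm behind the grasp point.
Start: joints at [1.429, 0.359, 0.012, 0, -1.224, -0.288], TCP at [281.271, 613.581, 226.561] pointing down, gripper open.
Joint ranges: [-3.07, 3.07], [-1.43, 2.12], [-1.02, 1.25], [-3.03, 1.67], [-3.05, -0], [-3.03, 3.03]. Speed limits (rad/s): [2.39, 2.39, 3.01, 3.14, 3.14, 3.14].

### API

Orientations are given as a unit quaternion [x, y, z, w].
In Python, from plant import bot gives the robot as it stands. Calls block until the motion is done:
- bot.move_ptp(position, orientation): joint-space move of the TCP to a pose.
- bot.line_to(position, velocity=150, ori=None): straight line of the TCP; ori=None keeps the orientation; velocity is the mean speed in mm/s.
- bot.move_joints(angles): joint-space move.
- bot.move_gripper(opening, force=None): finger opening in mm; force is the grip in N (None keeps the last); returns when the fingers have stopped.
- bot.pause(seconds).
- bot.solve_ik(position, orientation): joint angles nearest the present ones, or None.
- bot.read_state(): the state.
- bot.camera(name): name is "scene" or "top" or "wrist"; returns the picture (480x640x3 uint8, red, green, blue); there is no depth.
- bot.get_calibration(name): a dict with "fx", "fy", "cx", "cy" (pixels), "view" (4x4, takes a point from world to camera coordinates); the wrist camera has in their place "T_tool_cam" (4x4, takes a point from camera to tool coordinates, whose origin is the TCP and whose axes are the flange's). Camera axes: x right, y up, looking along -z (the intrinsics and any distortion apply to the point x, -y, -z); pixel columns grow to the right and rows downward; lengths in mm; the calibration is good to about 2 mm. A picture is of the moment at which its call begins: read the wrist's pose just before it. get_calibration takes no time and is no camera call.
A pose or a line that the arm cannot do raises bot.Unreachable and nothing moves.
- bot.close_job(): hands the job in, once; it reports no verdict.
The state is a dict: "t": time; "joint_pos": joint angles; "qvel": joint speeds; "tau": joint torques, N m; "tcp_pos": TCP position; "eef_rot": TCP orientation; "contact_force": force on the tool from outside, world axes, zero at the start; "moment": the same for the moment, N m; "width": finger opening in mm.
Only numpy, scipy, OpenCV 4.12 (cv2) and the standard library are available. Lean on these libraries where they do the work, as an engineer would, in place of code of your own. Each camera call takes 0.05 s, during which the arm holds its last target.

### The job

Someone left a screwdriver lying across the circuit board in the open test fixture. Put it in the plain undivided tool tray so that it lies wholly inside, then lower the fixture's hinged cover gently all the way down onto its stops, without letting it drop or slam. Leave the two small lidded jars where they stand.

Things in the scene. Friction and masses are not known exactly. Their poses are not given: they have to be found in the camera images.
- fixture: board test fixture, fixed to the bench: grey block 190 (x) x 210 (y) x 55 mm high with a green circuit board set in its top. Origin: on the bench, under the board's area; in its own axes the block spans x -85 to +105 mm, y -105 to +105 mm, and its top is at z = 55 mm (57 mm over the board's chips; four small metal connectors at x = +32 to +44 mm reach 64 mm). Its cover is hinged along its far (+x) edge; two rubber stops of 14 mm stand at its front corners.
- hinge (a point): middle of the hinge line, fixed on the fixture at x = +90 mm, z = 73 mm in the fixture's axes; the line runs along the fixture's y axis.
- cover (a joint): hinge angle of the cover in rad: 0 = down on its stops, pi/2 = upright, 1.7 = open stop (slightly past upright). The cover is a dark frame with a clear window, 190 mm wide (y), 165 mm long and 8 mm thick, about 0.4 kg (0.3 to 0.55), slight hinge friction: near upright it stays where left, but from about 1.3 rad or lower it falls shut if let go. At angle q the bar handle lies, in the fixture's axes from the hinge, at x = -220 cos q, z = +220 sin q mm.
- cover_bar (a point): middle of the cover's handle: an aluminium bar 16 mm in diameter, 146 mm long, parallel to the hinge line, carried on two stems (at 65 mm either side of its middle) 45 mm beyond the cover's free edge, so there is free space all round the bar's middle 110 mm. 220 mm from the hinge line. With the cover down it is 73 mm above the bench and 45 mm in front of the fixture's block; the bar can be pinched from above at every angle and turns between the fingers.
- driver: screwdriver, 164 mm long, about 90 g: handle of square section 24 x 24 mm, 90 mm long, light grey with a black band; steel shaft 7 mm in diameter. Origin: middle of the handle's underside as it lies; x points along the shaft to the tip (handle x -45 to +45 mm, tip at x = +119 mm), z up. It starts lying flat on the board (its underside 57 mm above the bench), roughly along the fixture's y axis.
- driver_handle (a point): centre of the screwdriver's handle (12 mm above its underside)
- driver_butt (a point): rear end of the handle, on its axis, 45 mm behind the handle's centre
- driver_tip (a point): tip of the screwdriver's shaft, on its axis, 119 mm from the handle's centre
- tray: plain open aluminium tool tray, no dividers, fixed: 240 (its x) x 135 (its y) mm outside, 32 mm high, walls and floor 4 mm (inner floor at z = 4 mm). Origin: centre of its underside. Stands on one side of the fixture; on the other side stands a grey box with six compartments, 190 x 130 x 45 mm, which is not the tray.
- jar_a: amber jar with white lid, 48 mm in diameter, 42 mm high; not to be moved. Origin: centre of its underside.
- jar_b: clear jar with grey lid, 42 mm in diameter, 36 mm high; not to be moved. Origin: centre of its underside.

How it is judged (in metres and radians):
On the way, in this order (a step that is already met when the one before it is completed fails the run):
1. the screwdriver lies wholly inside the tool tray, released (x of driver_handle in the frame of tray between -0.117 and 0.117 m and y of driver_handle in the frame of tray between -0.065 and 0.065 m and z of driver_handle in the frame of tray between -0.002 and 0.032 m and x of driver_tip in the frame of tray between -0.117 and 0.117 m and y of driver_tip in the frame of tray between -0.065 and 0.065 m and z of driver_tip in the frame of tray between -0.002 and 0.032 m and x of driver_butt in the frame of tray between -0.117 and 0.117 m and y of driver_butt in the frame of tray between -0.065 and 0.065 m and z of driver_butt in the frame of tray between -0.002 and 0.032 m and contact force between driver and the fingers below 0.1 N), for 0.2 s.
2. the cover is down on its stops (value of joint cover below 0.035 rad), for 0.2 s.
At the end, for the whole second after the job is handed in: The cover is down on its stops (within 0.035 rad, about 8 mm at the bar) and at rest, and the screwdriver lies at rest with its handle's centre, its rear end and its tip inside the tray's walls and below its rim (value of joint cover below 0.035 rad and velocity of joint cover above -0.1 rad/s and x of driver_handle in the frame of tray between -0.117 and 0.117 m and y of driver_handle in the frame of tray between -0.065 and 0.065 m and z of driver_handle in the frame of tray between -0.002 and 0.032 m and x of driver_tip in the frame of tray between -0.117 and 0.117 m and y of driver_tip in the frame of tray between -0.065 and 0.065 m and z of driver_tip in the frame of tray between -0.002 and 0.032 m and x of driver_butt in the frame of tray between -0.117 and 0.117 m and y of driver_butt in the frame of tray between -0.065 and 0.065 m and z of driver_butt in the frame of tray between -0.002 and 0.032 m and linear speed of driver below 0.03 m/s); the robot touches nothing.
It fails at once if the cover drops or slams: it closes faster than 2 rad/s (0.44 m/s at the bar) in its last 0.35 rad (value of joint cover below 0.35 rad and velocity of joint cover below -2 rad/s).
It fails at once if a jar is moved by more than 30 mm (distance of any of jar_a, jar_b from where it was at the start of the episode above 0.03 m).
It also fails if it takes over 58 s, if anything falls off the work surface, if the arm or the gripper's body presses on something with over 40 N, if the wrist force passes 120 N, or if a joint passes its speed limit or range.

## Working session

There is one attempt and no reset: what is moved stays moved. The work goes in short steps, each a Python script; the robot and the scene stay as the last script left them, time stands still between calls to the robot, and variables do not carry over. Pictures are saved under pics/ and viewed, and the job is handed in when it is done.

```bash
mkdir -p pics; ls
python3 - <<'E'
from plant import bot
import cv2,json
for n in("scene","top","wrist"):
    im=bot.camera(n); cv2.imwrite(f"pics/{n}0.png",im[:,:,::-1]); c=bot.get_calibration(n); print(n,{k:(v.tolist() if hasattr(v,'tolist') else v) for k,v in c.items()})
s=bot.read_state(); print(s)
E
```

```text
pics
scene {'fx': 438.21075127813174, 'fy': 438.21075127813174, 'cx': 322.88254281301965, 'cy': 240.43003127337374, 'view': [[-0.5447616134189025, 0.838587736661821, -0.0023221683054365097, 278.0266714418013], [-0.7475212670202197, -0.48434446992849356, 0.4545573558993102, 354.73316472758165], [0.3800614948896029, 0.24936126878505271, 0.8907144423058317, -1096.3625289936087], [0.0, 0.0, 0.0, 1.0]]}
top {'fx': 487.1667925287847, 'fy': 487.1667925287847, 'cx': 321.0629346807252, 'cy': 228.31477626291277, 'view': [[0.026900764972174904, -0.9995384824209083, -0.01411279574071574, -5.504776263816538], [0.9834557694173702, 0.02393265702433361, 0.17956051216078708, -521.3571122161313], [-0.17913988512779716, -0.018709625529736453, 0.9836456940732962, -801.7707839053959], [0.0, 0.0, 0.0, 1.0]]}
wrist {'fx': 385.0089231829157, 'fy': 385.0089231829157, 'cx': 321.8025082411798, 'cy': 245.05522610565095, 'T_tool_cam': [[-0.0010886123096942354, 0.9522288375412974, 0.30538345711251247, 83.57463811153183], [0.9999990661557555, 0.0007842993670585771, 0.0011191792173452966, -0.3723577295418057], [0.0008262026730096155, 0.3053843902842012, -0.9522288021058231, -158.71682677829475], [0.0, 0.0, 0.0, 1.0]]}
{'t': 0.15, 'joint_pos': array([ 1.42911790e+00,  3.59238426e-01,  1.12622269e-02, -2.33264977e-04,
       -1.22405898e+00, -2.88094182e-01]), 'qvel': array([-0.00034101, -0.00253437,  0.00262477,  0.00080188, -0.00041137,
        0.00036759]), 'tau': array([-7.02271536e-04, -5.83274925e+01,  2.93290830e+01,  7.00110063e+00,
        8.75290629e-03, -1.05707722e-04]), 'tcp_pos': array([281.13167381, 613.27737453, 225.82825844]), 'eef_rot': array([ 9.76991984e-01, -2.13275097e-01, -6.40665573e-05,  6.25788671e-04]), 'contact_force': array([-0.42288354,  0.18478956,  0.04455348]), 'moment': array([-0.01844985, -0.0259926 ,  0.03241907]), 'width': 87.59890167362398}
```

View pics/scene0.png

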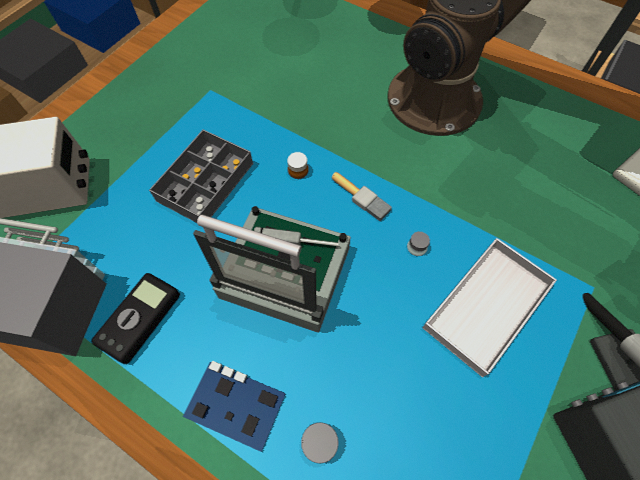

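View pics/top0.png

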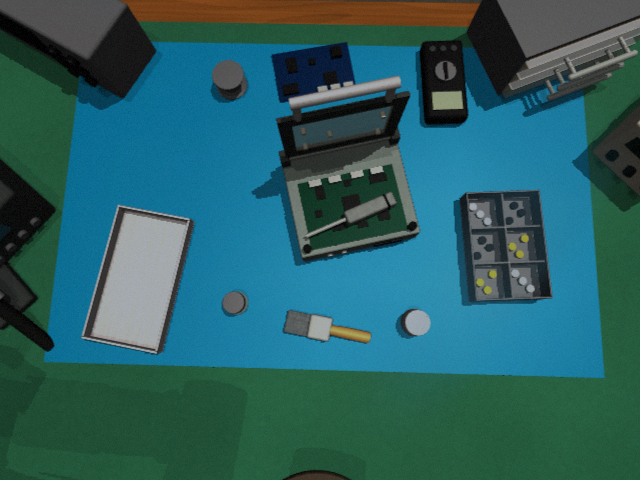

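View pics/wrist0.png

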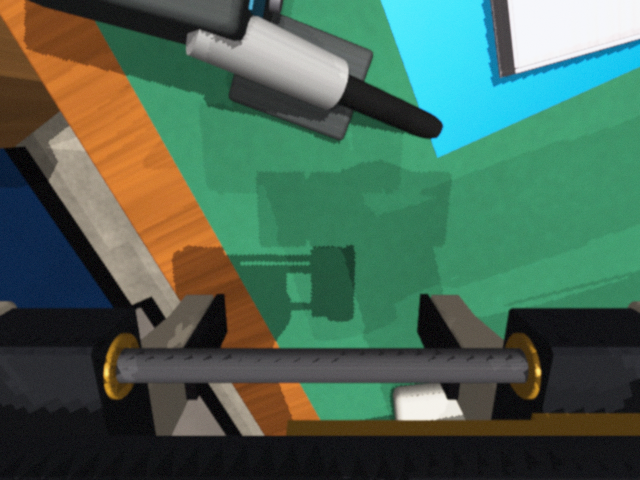

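Top view: open fixture near (350,190), driver from the tip at (305,237) to the butt at (395,198). The tray is at left (138,280), with jars at (234,302) and (416,322). I'll zoom in for exact pixels.

Run:
```python
import cv2
im=cv2.imread("pics/top0.png")
a=im[70:270,260:430]; cv2.imwrite("pics/z1.png",cv2.resize(a,None,fx=3.0*1,fy=3.0,interpolation=cv2.INTER_CUBIC))
a=im[195:365,70:260]; cv2.imwrite("pics/z2.png",cv2.resize(a,None,fx=3,fy=3,interpolation=cv2.INTER_CUBIC))
im=cv2.imread("pics/scene0.png")
a=im[190:340,180:370]; cv2.imwrite("pics/z3.png",cv2.resize(a,None,fx=4,fy=4,interpolation=cv2.INTER_CUBIC))
```

```text
(no output)
```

View pics/z1.png

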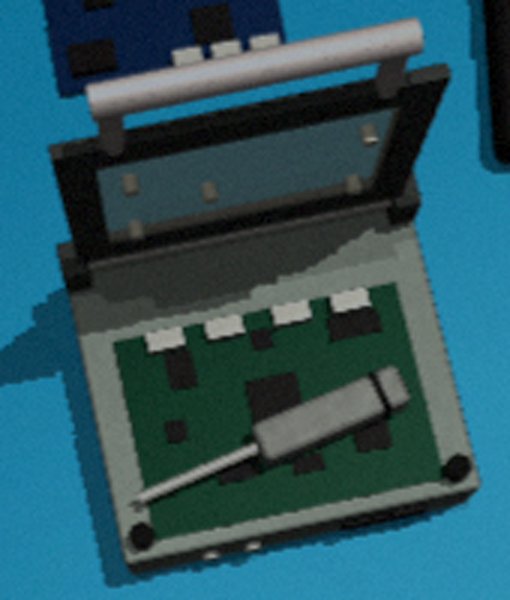

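View pics/z2.png

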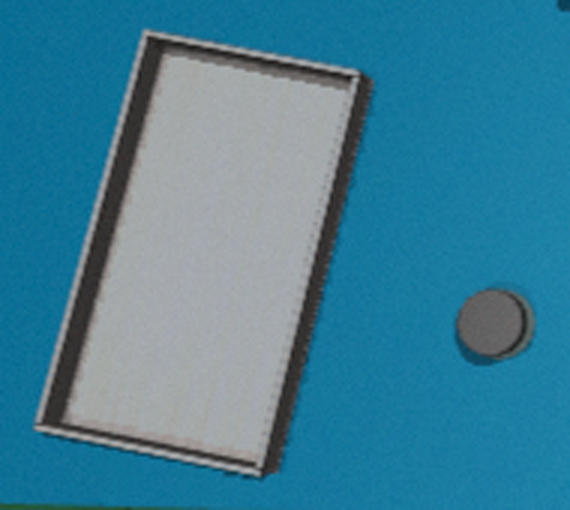

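View pics/z3.png

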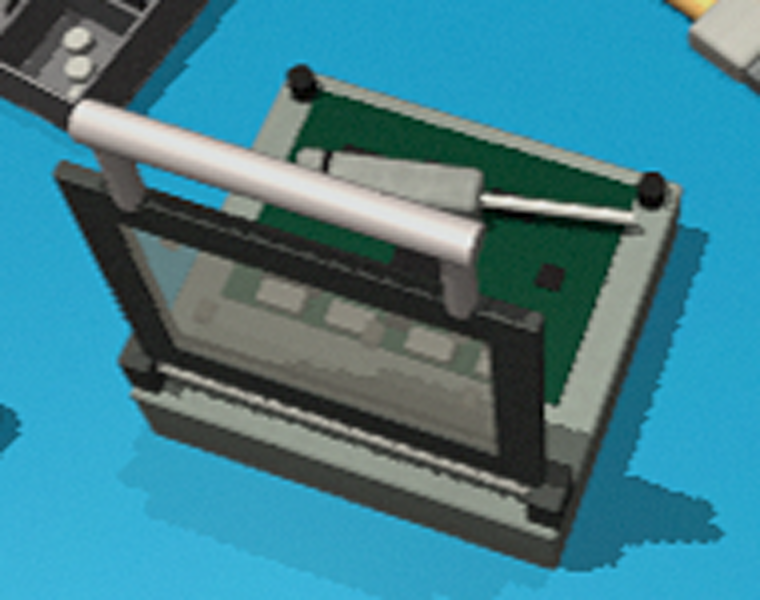

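```bash
cat > h.py <<'E'
import numpy as np, cv2
from scipy.optimize import least_squares
def load(bot): return {n:bot.get_calibration(n) for n in("scene","top")}
def proj(c,P):
    P=np.atleast_2d(P); V=np.array(c['view']); p=P@V[:3,:3].T+V[:3,3]
    return np.c_[c['cx']+c['fx']*p[:,0]/-p[:,2], c['cy']+c['fy']*-p[:,1]/-p[:,2]]
def unproj(c,uv,z):
    V=np.array(c['view']); R=V[:3,:3]; o=-R.T@V[:3,3]
    d=R.T@np.array([(uv[0]-c['cx'])/c['fx'],-(uv[1]-c['cy'])/c['fy'],-1])
    return o+d*(z-o[2])/d[2]
def T(p,z0,L):
    L=np.atleast_2d(np.array(L,float)); a=p[2]; c,s=np.cos(a),np.sin(a)
    return np.c_[p[0]+c*L[:,0]-s*L[:,1], p[1]+s*L[:,0]+c*L[:,1], z0+L[:,2]]
def edges(lo,hi):
    c=[(x,y,z) for x in(lo[0],hi[0]) for y in(lo[1],hi[1]) for z in(lo[2],hi[2])]
    return [(a,b) for i,a in enumerate(c) for b in c[i+1:] if sum(u!=v for u,v in zip(a,b))==1]
def fixE(q):
    E=edges((-85,-105,0),(105,105,55))
    f=lambda r,y:(90-r*np.cos(q),y,73+r*np.sin(q))
    E+=[(f(220,-73),f(220,73)),(f(0,-95),f(0,95)),(f(175,-95),f(175,95)),(f(175,-95),f(0,-95)),(f(175,95),f(0,95))]
    return E
drE=edges((-45,-12,0),(45,12,24))+[((45,0,12),(119,0,12))]
trE=edges((-120,-67.5,0),(120,67.5,32))
def draw(im,c,p,z0,E,col,roi,k):
    for a,b in E:
        q=((proj(c,T(p,z0,[a,b]))-roi[:2]+.5)*k*8).astype(int)
        cv2.line(im,tuple(map(int,q[0])),tuple(map(int,q[1])),col,1,cv2.LINE_AA,3)
def crop(im,roi,k): x,y,w,h=roi; return cv2.resize(im[y:y+h,x:x+w],None,fx=k,fy=k,interpolation=cv2.INTER_CUBIC)
E
cat > fit.py <<'E'
from plant import bot; from h import *
C=load(bot)
s=lambda pts,k,o:[((u+.5)/k-.5+o[0],(v+.5)/k-.5+o[1]) for u,v in pts]
tp=s([(125,558),(478,480),(88,98),(421,36)],3,(260,70))
sc=s([(682,190),(310,68),(80,118),(474,245),(560,537)],4,(180,190))
def fr(p):
    bar=lambda y:(90-220*np.cos(p[3]),y,73+220*np.sin(p[3]))
    L=[(-85,105,55),(-85,-105,55),bar(73),bar(-73),(105,105,55)]
    P=T(p,0,L)
    return np.r_[(proj(C['top'],P[:4])-tp).ravel(),(proj(C['scene'],P[[0,1,3,2,4]])-sc).ravel()]
f=least_squares(fr,[600,-40,0.2,1.6]); print('fix',f.x,np.round(f.fun,1))
tt=s([(146,32),(360,72),(264,474),(37,428)],3,(70,195))
g=least_squares(lambda p:(proj(C['top'],T(p,0,[(120,67.5,32),(120,-67.5,32),(-120,-67.5,32),(-120,67.5,32)]))-tt).ravel(),[500,380,0]); print('tray',g.x,np.round(g.fun,1))
td=s([(137,503),(253,437),(388,366)],3,(260,70))
d=least_squares(lambda p:(proj(C['top'],T(p,57,[(119,0,12),(45,-12,24),(-45,-12,24)]))-td).ravel(),[560,0,1.5]); print('drv',d.x,np.round(d.fun,1))
for n,u,h in(('a',(416,322),42),('b',(234,302),36)): print('jar',n,unproj(C['top'],u,h))
print('jar a/b scene',unproj(C['scene'],(297,158),42),unproj(C['scene'],(419,239),36))
for n,roi,k in(('top',(230,60,210,210),3.),('scene',(180,190,190,150),4.),('top',(70,195,190,170),3.)):
    im=crop(cv2.imread(f'pics/{n}0.png'),roi,k)
    draw(im,C[n],f.x,0,fixE(f.x[3]),(0,255,255),roi,k);draw(im,C[n],d.x,57,drE,(0,0,255),roi,k);draw(im,C[n],g.x,0,trE,(0,0,255),roi,k)
    cv2.imwrite(f'pics/fit_{n}{roi[0]}.png',im)
E
python3 fit.py
```

```text
fix [ 5.77537568e+02 -4.12014292e+01  2.28543873e-01  1.53359752e+00] [-1.   0.3  1.1  1.8  0.5  0.2 -0.2 -0.9  1.6 -0.5 -3.6 -1.1  0.9 -0.2
  1.3  0.5 -1.4  2.2]
tray [ 4.29990288e+02  3.27863063e+02 -1.61322422e-01] [-0.4 -1.1  0.9 -0.9 -0.   0.9 -0.4  0.9]
drv [550.1432567  -73.58512769   2.01930245] [-0.1  1.5 -1.7 -1.9  1.7  0.3]
jar a [ 365.3476591  -156.71947558   42.        ]
jar b [390.72032138 154.55293661  36.        ]
jar a/b scene [ 363.70258828 -162.86717499   42.        ] [393.27101372 153.31679822  36.        ]
```

View pics/fit_top230.png

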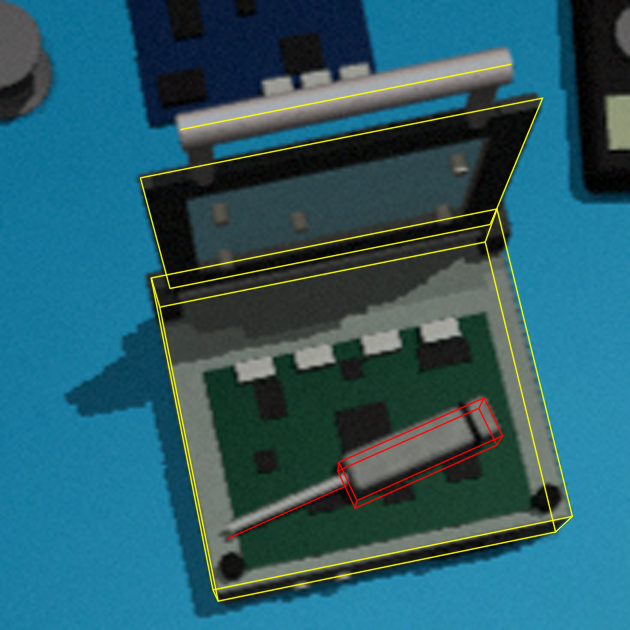

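View pics/fit_scene180.png

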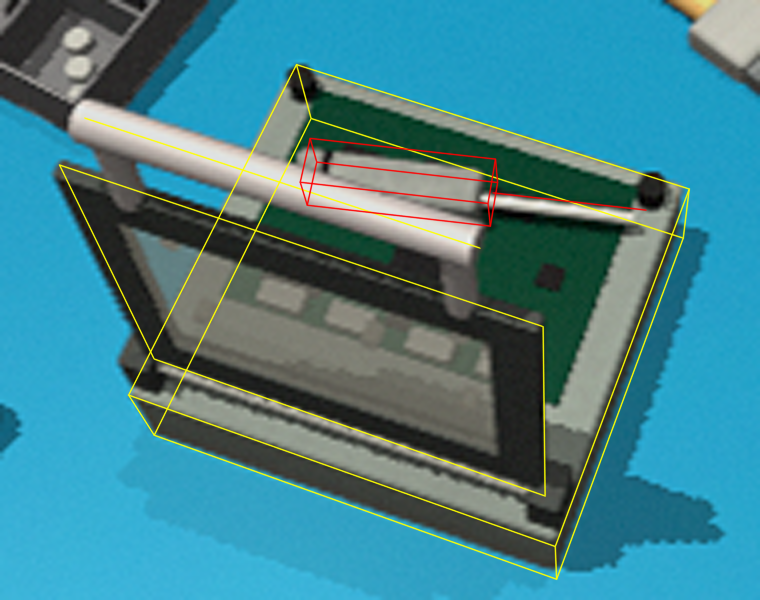

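View pics/fit_top70.png

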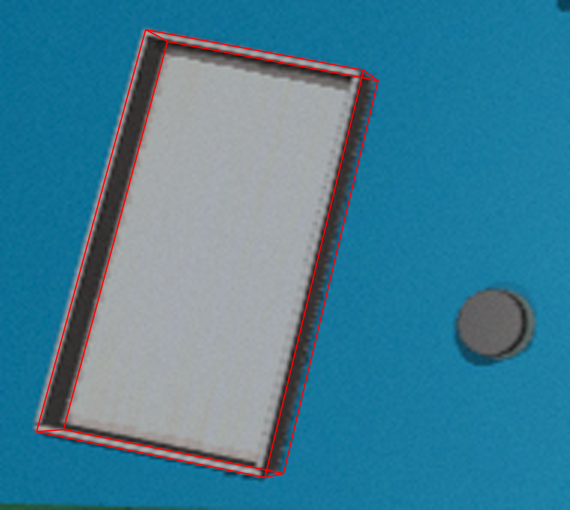

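Overlays: the tray fit is within 1 px, and the fixture and bar fit well. The driver is off by about 3 px at the tip in the scene view, so I'll refine it later. The gripper's body would pass only a few mm from the near-upright bar when grasping the driver, so I'll first push the cover open to about 1.67 rad. Checking IK first.

```bash
cat >> h.py <<'E'
FIX=np.array([577.5,-41.2,0.2285])
def ori(a):
    from scipy.spatial.transform import Rotation as R
    return R.from_matrix(np.c_[[np.cos(a),np.sin(a),0],[np.sin(a),-np.cos(a),0],[0,0,-1]]).as_quat()
def bar(q,dx=0,dz=0): return T(FIX,0,(90-220*np.cos(q)+dx,0,73+220*np.sin(q)+dz))[0]
E
python3 - <<'E'
from plant import bot; from h import *
A=FIX[2]-np.pi/2
for nm,p,a in [('mid',(480,350,390),-1),('above',bar(1.533,0,70),A)]+[('q%.2f'%q,bar(q,0,-19),A) for q in(1.7,1.5,1.2,.9,.6,.3,0)]+[('up0',bar(0,0,80),A),('drv',(547,-66,60),2.02-np.pi),('drvup',(547,-66,230),2.02-np.pi),('tray',(466,322,9),-.161),('trayup',(466,322,200),-.161)]:
    r=bot.solve_ik(list(p),list(ori(a))); print(nm,np.round(p),None if r is None else np.round(r,2))
E
```

```text
mid [480 350 390] [ 0.96  0.17  0.11  0.   -1.52 -0.39]
above [657. -23. 363.] [ 0.26  0.28  0.2   0.   -1.49 -0.03]
q1.70 [693. -14. 272.] [ 0.26  0.37  0.13  0.   -1.33 -0.03]
q1.50 [650. -24. 273.] [ 0.26  0.29  0.03  0.   -1.3  -0.03]
q1.20 [588. -39. 259.] [ 0.27  0.2  -0.13  0.   -1.24 -0.04]
q0.90 [532. -52. 226.] [ 0.27  0.13 -0.3   0.   -1.15 -0.04]
q0.60 [488. -62. 178.] [ 0.27  0.1  -0.45  0.   -1.02 -0.05]
q0.30 [460. -68. 119.] [ 0.28  0.12 -0.58  0.   -0.87 -0.05]
q0.00 [451. -71.  54.] [ 0.28  0.2  -0.68  0.   -0.69 -0.05]
up0 [451. -71. 153.] [ 0.28  0.06 -0.56  0.   -0.95 -0.05]
drv [547 -66  60] [ 0.24  0.32 -0.47  0.   -0.78  0.21]
drvup [547 -66 230] [ 0.24  0.15 -0.26  0.   -1.16  0.21]
tray [466 322   9] [ 0.95  0.42 -0.48  0.   -0.67  0.46]
trayup [466 322 200] [ 0.95  0.2  -0.27  0.   -1.1   0.46]
```

Run:
```python
from plant import bot; from h import *
A=FIX[2]-np.pi/2
bot.move_gripper(60)
bot.move_ptp([480,350,390],list(ori(-1)))
bot.move_ptp(list(bar(1.533,0,60)),list(ori(A)))
def pic(n,f): cv2.imwrite(f'pics/{f}.png',bot.camera(n)[:,:,::-1])
s=bot.read_state(); print(s['t'],s['tcp_pos'],s['width']); pic('wrist','w1'); pic('scene','s1')
```

```text
3.7583 [657.09972375 -21.5494444  352.99724793] 60.354998762604765
```

View pics/w1.png

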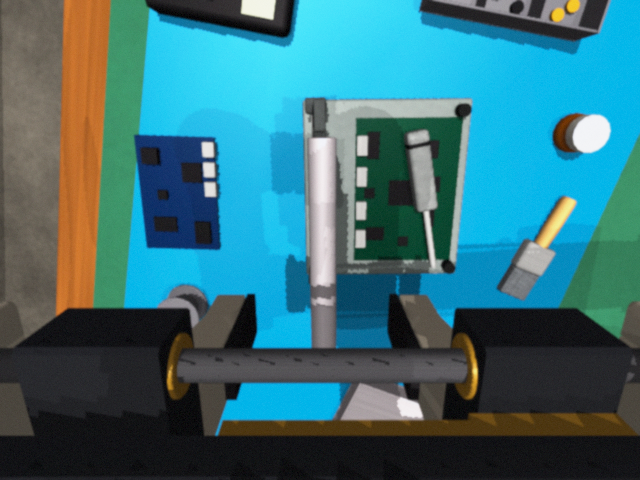

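View pics/s1.png

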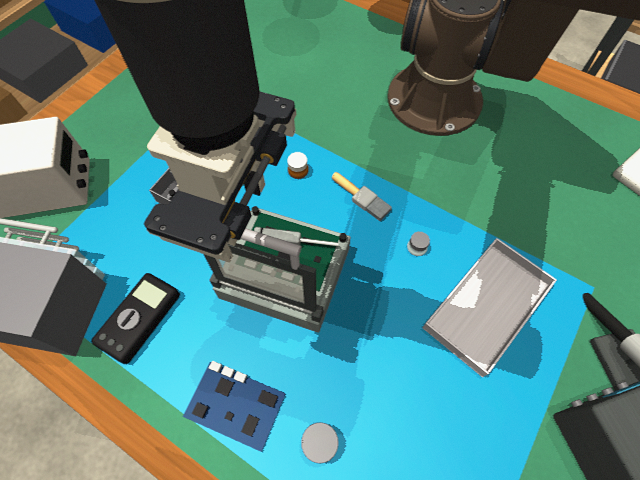

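Wrist view: the bar lies midway between the fingers (column 322), so the fixture estimate is good. The driver shows its butt at (417,132) and tip at (434,265), which I'll use to refine its pose, then push the cover.

Run:
```python
from plant import bot; from h import *
from scipy.spatial.transform import Rotation as R
A=FIX[2]-np.pi/2
c=bot.get_calibration('wrist'); s=bot.read_state()
M=np.eye(4); M[:3,:3]=R.from_quat(s['eef_rot']).as_matrix(); M[:3,3]=s['tcp_pos']
W=dict(c); W['view']=np.linalg.inv(M@np.array(c['T_tool_cam']))
tip=unproj(W,(433.5,265),69); butt=unproj(W,(417,132),79); sh=unproj(W,(426,210),69)
v=tip-butt; print('tip',tip,'butt',butt,'sh',sh,'len',np.linalg.norm(v[:2]),'yaw',np.arctan2(v[1],v[0]))
print('handle', butt+v*45/164, tip-v/np.linalg.norm(v)*119)
for q in (1.533,):
    print(proj(W,[T(FIX,0,(-85,y,55))[0] for y in(105,-105)]))
# push cover open
bot.line_to(list(bar(1.533,0,-15)),120)
p=bar(1.67,-8+30,-15)
bot.line_to(list(p),60)
s=bot.read_state(); print(s['t'],s['contact_force'])
bot.line_to(list(bar(1.67,0,-15)),150)
bot.line_to(list(bar(1.67,0,60)),200)
s=bot.read_state(); M[:3,:3]=R.from_quat(s['eef_rot']).as_matrix(); M[:3,3]=s['tcp_pos']
W['view']=np.linalg.inv(M@np.array(c['T_tool_cam']))
im=bot.camera('wrist')[:,:,::-1].copy(); 
draw(im,W,FIX,0,fixE(1.67),(0,255,255),(0,0),1); cv2.imwrite('pics/w2.png',im); print(s['t'])
```

```text
tip [505.08304595  30.35561224  69.        ] butt [ 574.3582198  -114.75503804   79.        ] sh [535.27690282 -33.39386228  69.        ] len 160.79847803033897 yaw 2.0161973743558947
handle [555.34978795 -74.93809132  76.25609756] [556.25175305 -76.82743687  76.3862979 ]
[[453.16402808 274.97659374]
 [473.03168609  99.52865054]]
5.65 [ 0.02975381  0.64739181 -0.01971422]
6.475
```

View pics/w2.png

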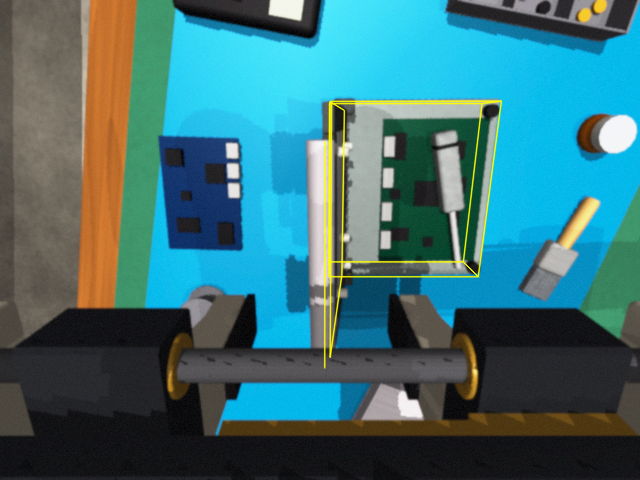

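Cover is now at about 1.68–1.7 rad. Next, grasp the driver.

Run:
```python
from plant import bot; from h import *
a=2.018-np.pi; o=list(ori(a))
bot.move_ptp([550.5,-68.6,330],o)
bot.line_to([550.5,-68.6,130],200)
bot.move_gripper(52)
bot.line_to([550.5,-68.6,60],80)
bot.pause(.2); print(bot.read_state()['contact_force'])
bot.move_gripper(10,30)
s=bot.read_state(); print(s['t'],s['width'],s['contact_force'],s['tcp_pos'])
bot.line_to([550.5,-68.6,120],80)
s=bot.read_state(); print(s['t'],s['width'],s['contact_force'],s['moment'])
for n in('wrist','scene'): cv2.imwrite(f'pics/{n}3.png',bot.camera(n)[:,:,::-1])
```

```text
[-0.31320305 -0.52478406 -0.26741685]
10.55 24.041376425295926 [-0.38270787  1.07638058  0.60085261] [550.51636864 -68.58722557  60.01040545]
11.45 23.56442931835001 [-0.23334714 -0.1478727  -1.26236139] [0.06268582 0.01457052 0.01510629]
```

View pics/wrist3.png

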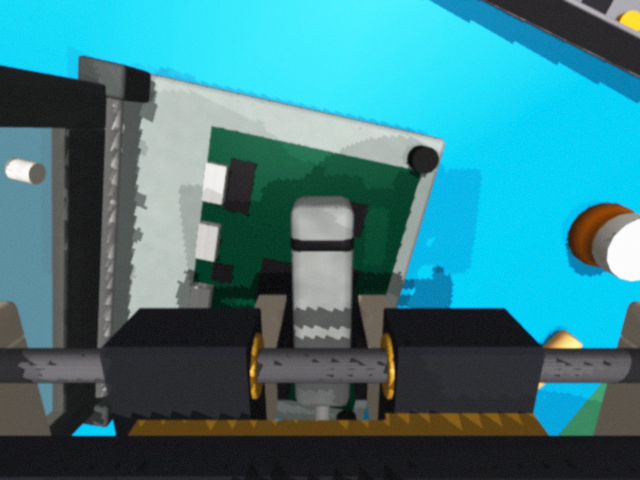

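View pics/scene3.png

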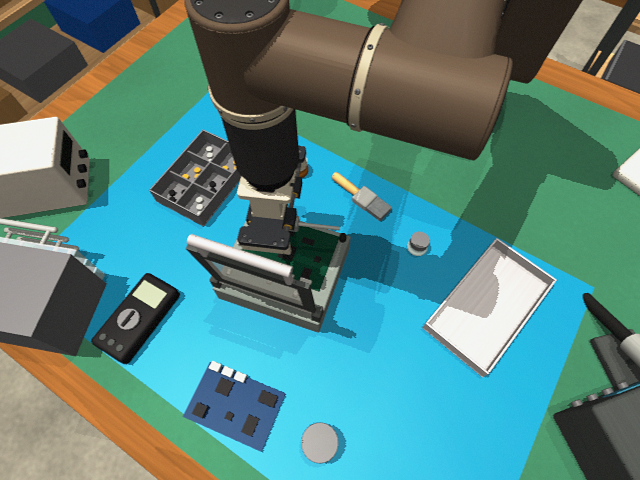

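Held level and straight (width 23.6). Now carry it to the tray, first checking the butt's offset along the tool.

Run:
```python
from plant import bot; from h import *
c=bot.get_calibration('wrist')
V=np.linalg.inv(np.array(c['T_tool_cam'])); W=dict(c); W['view']=V
print('butt in tool',unproj(W,(322,202),-18))
tr=(430,327.9,-.1613); P=T(tr,0,(31,0,0))[0]; o=list(ori(-.1613))
bot.line_to([550.5,-68.6,190],200)
bot.move_ptp([P[0],P[1],180],o)
bot.line_to([P[0],P[1],60],150)
s=bot.read_state(); print(s['t'],s['width'],s['contact_force'])
for n in('top','scene'): cv2.imwrite(f'pics/{n}4.png',bot.camera(n)[:,:,::-1])
```

```text
butt in tool [ 54.77806465  -0.62667741 -18.        ]
14.4917 23.55169110737463 [ 0.89738609  0.08322723 -1.57616255]
```

View pics/top4.png

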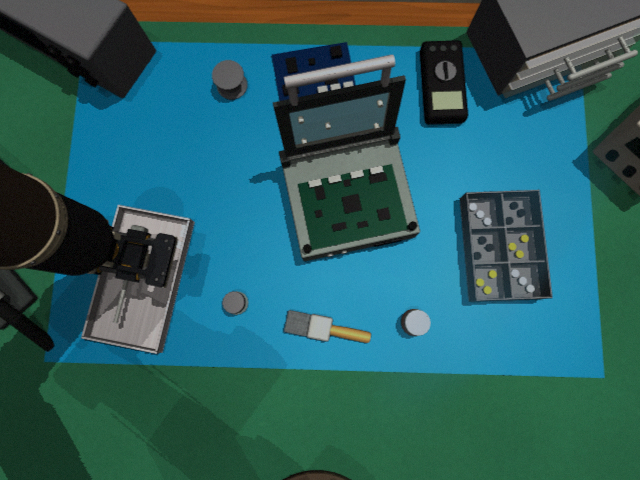

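View pics/scene4.png

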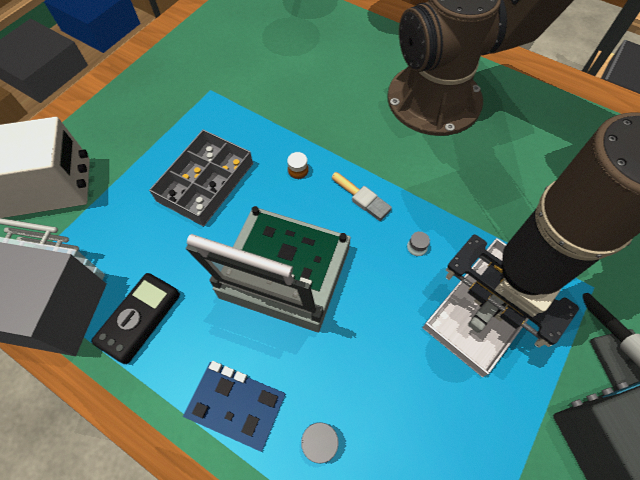

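Driver hangs over the tray's middle, with the tip pointing toward the robot at about (118,320) in the top view. Lowering and releasing.

Run:
```python
from plant import bot; from h import *
tr=(430,327.9,-.1613); P=T(tr,0,(31,0,0))[0]
bot.line_to([P[0],P[1],8.5],80)
s=bot.read_state(); print(s['t'],s['contact_force'],s['tcp_pos'])
bot.move_gripper(48); bot.pause(.2)
bot.line_to([P[0],P[1],150],150)
s=bot.read_state(); print(s['t'],s['width'],s['contact_force'])
cv2.imwrite('pics/wrist5.png',bot.camera('wrist')[:,:,::-1])
bot.move_ptp([470,250,330],list(ori(-.9)))
A=FIX[2]-np.pi/2
bot.move_ptp(list(bar(1.68,0,60)),list(ori(A)))
s=bot.read_state(); print(s['t'])
for n in('wrist','top'): cv2.imwrite(f'pics/{n}6.png',bot.camera(n)[:,:,::-1])
```

```text
15.3833 [-0.74955485  0.49644587 -1.83469968] [460.71577371 323.0491036    8.46129794]
17.3333 47.86681350919323 [-0.37688506 -0.11342124 -0.28561383]
19.4833
```

View pics/wrist6.png

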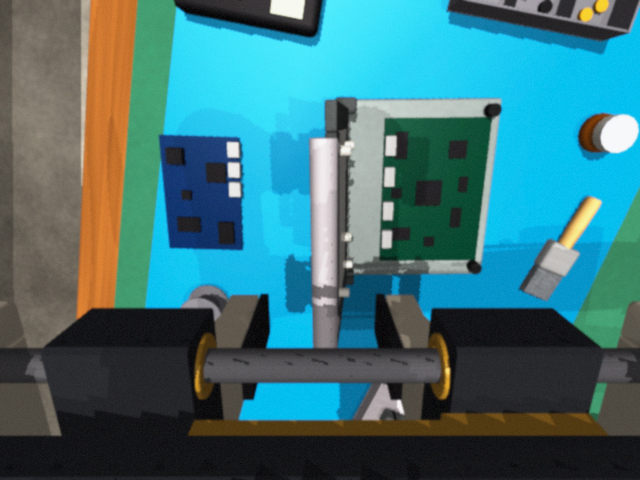

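View pics/top6.png

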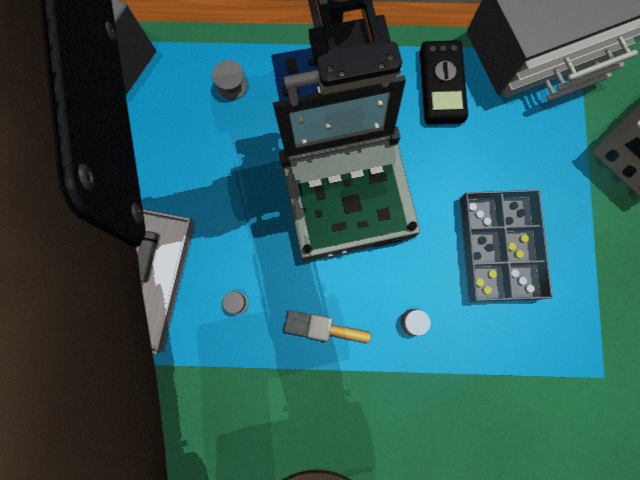

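Bar sits midway between the fingers (column 324). I need to confirm the driver's position in the tray before the cover moves.

View pics/wrist5.png

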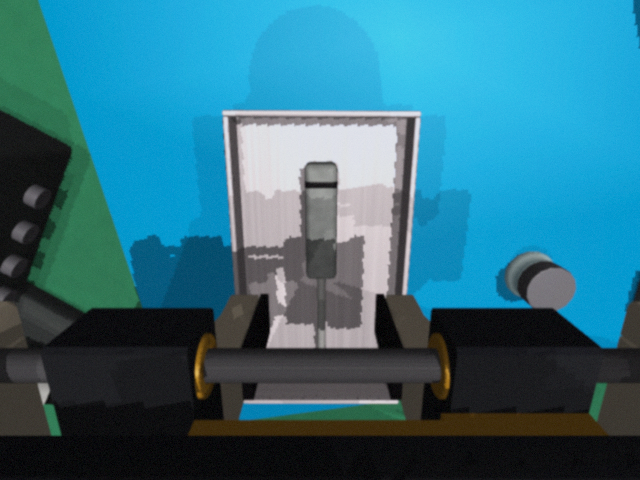

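Run:
```python
from plant import bot; from h import *
im=bot.camera('scene')[:,:,::-1]; roi=(410,220,170,170); im=crop(im,roi,3)
draw(im,bot.get_calibration('scene'),(430,327.9,-.1613),0,trE,(0,0,255),roi,3); cv2.imwrite('pics/s6.png',im)
```

```text
(no output)
```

View pics/s6.png

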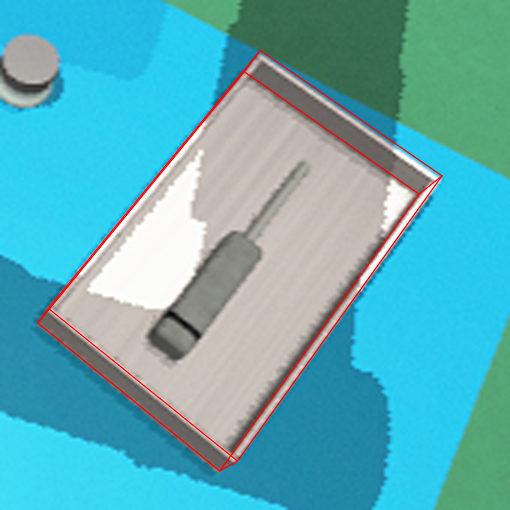

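Driver lies flat and wholly inside the tray, clear of all walls. Pinching the bar and lowering the cover along its arc.

Run:
```python
from plant import bot; from h import *
bot.line_to(list(bar(1.68,0,-19)),120)
bot.move_gripper(8,25)
s=bot.read_state(); print(s['t'],s['width'],s['contact_force'])
for q in list(np.arange(1.55,.29,-.13)):
    bot.line_to(list(bar(q,0,-19)),90)
    s=bot.read_state(); print(round(q,2),round(s['t'],2),round(s['width'],1),np.round(s['contact_force'],1))
cv2.imwrite('pics/s7.png',bot.camera('scene')[:,:,::-1])
```

```text
21.0833 15.432531104444319 [-0.61047438  1.65640174  0.37975104]
1.55 21.55 15.3 [ 0.6 -1.9  2.6]
1.42 22.02 15.4 [ 0.2 -1.9  3.5]
1.29 22.48 14.8 [ 0.3 -3.9  3.3]
1.16 22.95 15.1 [-0.4 -4.1  2.9]
1.03 23.42 15.3 [-0.8 -4.7  2. ]
0.9 23.88 15.2 [-0.1 -5.4  0.9]
0.77 24.35 15.0 [-0.2 -5.2  0.1]
0.64 24.82 14.6 [ 0.4 -4.7 -0.9]
0.51 25.28 15.5 [-0.8 -4.8 -0.4]
0.38 25.75 15.2 [-2.9 -3.2 -0.5]
```

View pics/s7.png

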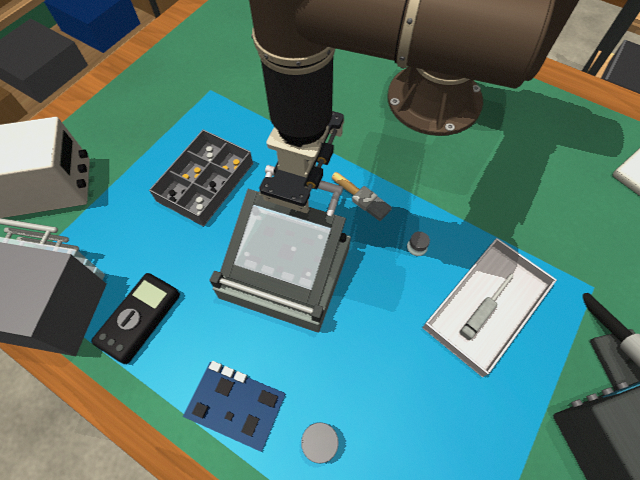

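Cover is held at about 0.38 rad with low forces, and the driver is still in the tray. Finishing slowly while watching the force.

Run:
```python
from plant import bot; from h import *
for q in [.3,.22,.15,.1,.06,.03,.015,0,-.01,-.02,-.03]:
    bot.line_to(list(bar(q,0,-19)),40)
    s=bot.read_state(); print(q,round(s['t'],2),round(s['width'],1),np.round(s['contact_force'],1),np.round(s['tcp_pos'],1))
    if s['contact_force'][2]>10: break
bot.pause(.3); s=bot.read_state(); print(s['contact_force'])
C=bot.get_calibration('scene')
im=bot.camera('scene')[:,:,::-1]; roi=(190,130,190,150); im=crop(im,roi,4)
draw(im,C,FIX,0,fixE(0),(0,255,255),roi,4); cv2.imwrite('pics/s8.png',im)
```

```text
0.3 26.39 15.1 [-4.7 -1.8  1.5] [459.8 -68.4 118.9]
0.22 26.98 15.4 [-4.3 -2.6 -0.3] [455.2 -69.5 101.8]
0.15 27.52 15.4 [-5.2 -2.9 -0.5] [452.2 -70.2  86.6]
0.1 27.94 14.9 [-5.3 -2.5 -0.1] [450.7 -70.6  75.6]
0.06 28.31 15.1 [-6.  -3.  -1.2] [449.8 -70.8  66.7]
0.03 28.62 15.1 [-5.  -2.3 -1.5] [449.4 -70.9  60. ]
0.015 28.88 15.6 [-5.8 -3.1 -1.4] [449.2 -70.9  56.7]
0 29.12 15.5 [-5.7 -3.7 -1.3] [449.2 -70.9  53.4]
-0.01 29.38 15.2 [-6.2 -3.1 -1.5] [449.1 -71.   51.3]
-0.02 29.62 15.2 [-6.6 -3.1 -2. ] [449.1 -71.   49. ]
-0.03 29.88 15.5 [-8.1 -2.8  8.1] [449.1 -71.   47.5]
[-9.08465281 -2.68234497  7.75736007]
```

View pics/s8.png

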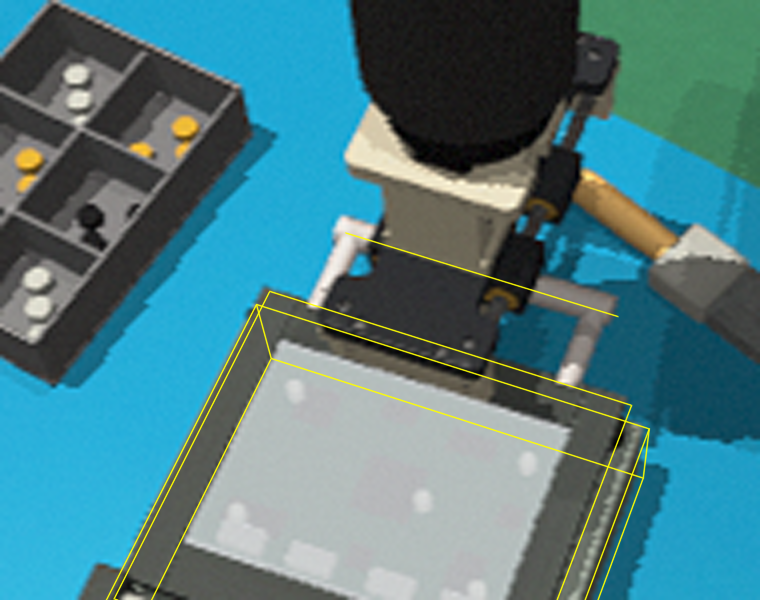

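Force jumped to +8 N at the last step, as expected on reaching the stops. The overlay matches at q≈0 as well. One more small step to confirm, then release.

Run:
```python
from plant import bot; from h import *
bot.line_to(list(bar(-.035,0,-19)),20); s=bot.read_state(); print(s['contact_force'],s['tcp_pos'])
bot.move_gripper(32); bot.pause(.2)
s=bot.read_state(); print(s['width'],s['contact_force']); p=s['tcp_pos']
bot.line_to([p[0],p[1],200],120)
bot.move_ptp([430,100,330],list(ori(-.9)))
bot.move_joints([1.429,.359,.012,0,-1.224,-.288])
bot.pause(.3); s=bot.read_state(); print(s['t'],s['contact_force'])
for n,roi,k in(('scene',(180,180,190,150),4),('top',(230,130,210,170),3)):
    I=bot.camera(n)[:,:,::-1]; cv2.imwrite(f'pics/{n}9.png',I); im=crop(I,roi,k)
    draw(im,bot.get_calibration(n),FIX,0,fixE(0)[-5:],(0,255,255),roi,k); cv2.imwrite(f'pics/{n}9z.png',im)
```

```text
[-13.27627025  -1.07465382  19.35018824] [449.14168575 -71.08117944  47.11131865]
31.648388167363226 [-0.91632413  0.13212872 -0.31291143]
35.8 [-1.03438766  0.56958849  0.12535607]
```

View pics/scene9z.png

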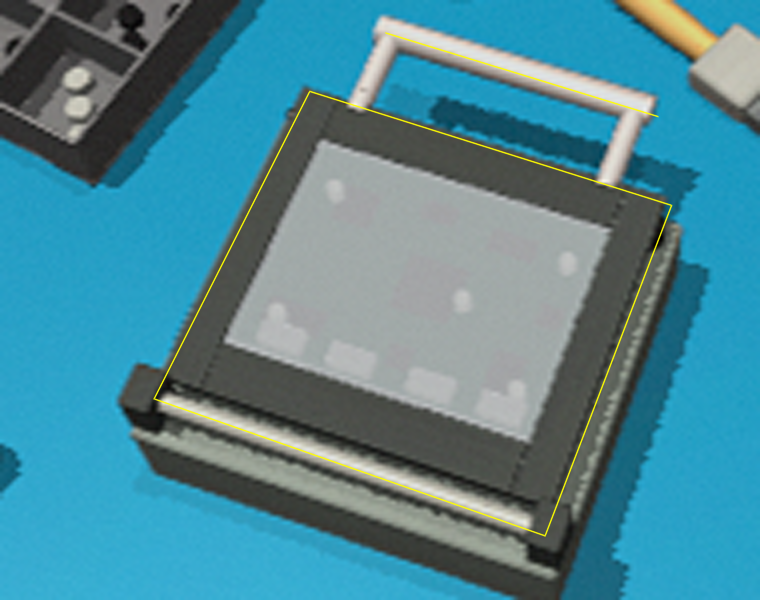

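View pics/top9z.png

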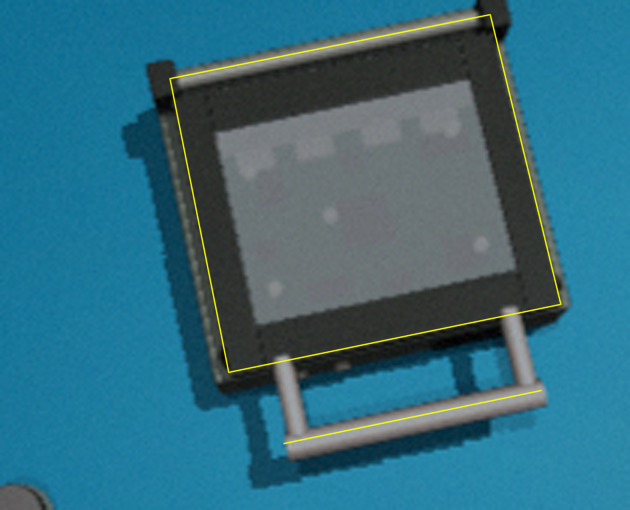

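View pics/scene9.png

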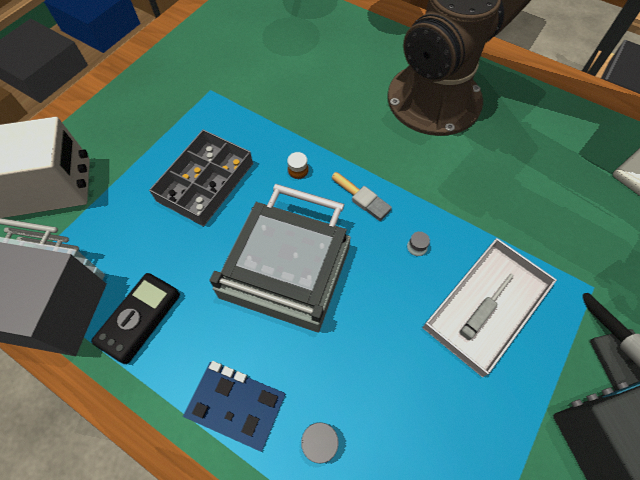

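Cover rests on its stops: it shows the expected 14 mm gap and matches the q=0 overlay within about 2 px. The driver lies in the tray, and both jars are at their original pixels, (297,158) and (419,240). Handing in.

```bash
python3 -c "
from plant import bot; bot.close_job()"
```

```text
the job is handed in; nothing more can be done
```

The screwdriver is in the plain tool tray and the fixture's cover is down on its stops. I handed the job in at about 36 s of the 58 s allowed; `close_job()` reports no verdict.

- **What I did:** The gripper's body would have passed within a few mm of the cover's bar, so I first pushed the cover open to about 1.68–1.7 rad. I then gripped the screwdriver by its handle, set it lengthwise in the tray and released it. Finally I pinched the cover's bar and lowered it along its arc, at 90 mm/s and then 40 mm/s, until it met the stops.
- **Screwdriver and jars:** The last pictures show the screwdriver wholly inside the tray, and both jars at the same pixels as at the start.
- **Cover:** The upward contact force rose to 8 N and then 19 N on the stops. Nothing moved visibly after release, and the picture fits the closed position within about 2 pixels.
- **One disagreement:** The stops were met about 6 mm lower at the gripper than I had calculated. I take this as the bar slipping in the pinch plus calibration error, since the picture agrees with the closed position.

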